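# Fit the spindle of the label-roll dispenser

### The job

Fit the spindle of the label-roll dispenser: pick up the longer of the two loose spindles and, from the robot's right, thread it tip first through the right side plate, the roll's core and the left side plate. Leave it lying in both plates with 3 to 5 cm of tube sticking out on the left and the black grip outside on the right, the roll still in place.

Things in the scene. Friction and masses are not known exactly. Their poses are not given: they have to be found in the camera images.
- spindle_grip (a point): Centre of the long spindle's flat black grip (50 x 24 x 14 mm high, lying flat, centre 7 mm up). A steel tube 14 mm thick, 170 mm long leaves one end; 220 mm in all, 0.12 kg, balance point about 90 mm ahead of here. x axis: towards the tip, at the start roughly +y; z: up. A shorter spindle (130 mm in all) of the same make lies beside it, 11 to 21 cm nearer or farther; not to be used.
- spindle_tip (a point): Centre of the free end of the longer spindle's tube, 195 mm from spindle_grip along its x axis.
- dispenser: Fixed label-roll dispenser: base 130 x 85 x 8 mm, two upright aluminium side plates 100 mm wide, 105 high, 5 thick. Origin: centre of its underside. y axis: along the hole axis, roughly to the robot's left; z up. Plates at y = -35 to -30 mm (right) and 30 to 35 mm (left), each with a 40 mm round through hole centred at x = 0, z = 60 mm; the roll's core is on the same axis.
- roll_center (a point): Centre of the loose label roll resting on two bars between the plates, axis along the dispenser's y: white paper, 90 mm across, 54 mm wide, brown cardboard core with a 40 mm clear bore, 0.18 kg. At the start at x = 0, y = 0, z = 60 mm of the dispenser.

How it is judged:
By the outcome, as a careful person would: the job done as asked, in the order asked, and still so for the second after the job is handed in, with the robot touching nothing.
It also fails if it takes over 45 s, if anything falls off the work surface, if the arm or the gripper's body presses on something with over 40 N, if the wrist force passes 120 N, or if a joint passes its speed limit or range.

### The arm

A 6-joint arm with a two-finger parallel gripper is mounted at the origin on the work surface. World frame = base frame: x ahead of the robot, y to its left, z up, the work surface at z = 0. Lengths are in mm, angles in rad, forces in N, time in s.
With the tool pointing down it reaches from about 350 to 775 mm from the base axis. Payload 7.3 kg.
Tool frame: the origin (TCP) lies between the finger pads; the fingertips stand 25 mm ahead of it and the grasp point (between the pads) lies 6 mm ahead of it; z points along the fingers, y is the direction in which the jaws open and shut (so a half turn about z gives the same grasp; the last joint's range is limited). The gripper opens to 92 mm and grips with 3 to 60 N. Pads are 19 mm wide; open, the fingers measure 130 mm over their backs; the gripper's body (75 mm by 190 mm) begins 47 mm behind the grasp point.
Start: joints at [1.173, 0.342, 1.524, -0, 1.275, -0.146], TCP at [130.786, 508.466, 251.741] pointing down, gripper open.
Joint ranges: [-2.53, 2.53], [-0.77, 2.02], [0.04, 2.7], [-1, 4.14], [0.28, 2.66], [-3.11, 3.11]. Speed limits (rad/s): [2.57, 2.57, 3.14, 3.14, 3.14, 3.14].

### API

Orientations are given as [roll, pitch, yaw] about the fixed x, y, z axes, in that order (R = Rz(yaw) Ry(pitch) Rx(roll)).
In Python, from plant import get_obs, capture, calibration, close_job gives the robot as it stands. The module is installed in compiled form; this text tells all that it offers.
- The arm moves only by the shell command python3 -m jog 'ROWS'. ROWS is JSON, one flat list of numbers, 5 for each row, row after row: the closure, from 0 (fully open) to 1 (shut), then the shift along the tool's x, y, z in mm, then the turn about the tool's z in degrees. In form: [fingers, tx, ty, tz, yaw, fingers, tx, ty, tz, yaw, ...]. A call has 1 to 5 rows; each row shifts and turns the pose as measured when the row begins, along the tool's axes as they then stand; what a row does not reach is not made up. A row lasts 1/10 s, in which the tool goes at most 50 mm and 8.59 degrees, less where a joint would pass 70% of its speed; a pose out of reach is approached as far as the arm can. A call is refused whole if a number of a shift passes 50 or a number of a turn 8.59, either way. A call with a gripper value outside its range is refused whole. The fingers move at their own pace and stop on an object; the grip force is fixed at half the most. Time passes only in rows, so rows that do not move let the fingers close. It gives the time, the measured TCP pose, the force and the opening at its end, in the units of the state.
- get_obs(): the state, without advancing time (a new reading comes with each control period).
- capture(name): name is "scene" or "top" or "wrist"; returns (picture, depth): 420x560x3 uint8, red, green, blue; 420x560 float32, mm along the optical axis (not along the pixel's ray), 0 where there is no reading.
- calibration(name): a dict with "fovy" (degrees; the focal length in pixels is half the picture's height over the tangent of half this angle, whatever the lens; pixels are square), "cx", "cy" (the principal point, pixels), "k1" (the pictures are not rectified: a ray, as slopes to the right and down, at radius r is drawn at 1 + k1 r^2 times it, then the intrinsics apply), "R" (3x3) and "t" (3): a world point X has camera coordinates R X + t. Camera axes: x right, y down, z forward; pixel columns grow to the right and rows downward; lengths in mm; the calibration is good to about 2 mm. A picture is of the moment at which its call begins: read the wrist's pose just before it. calibration takes no time and is no camera call; for the wrist camera it gives the pose at the moment of the call.
- close_job(): hands the job in, once; it reports no verdict.
The state is a dict: "time": time; "joint_positions": joint angles; "dq": joint speeds; "tau": joint torques, N m; "tool_pos": TCP position; "tcp_rot": TCP orientation; "contact_force": force on the tool from outside, world axes, zero at the start; "moment": the same for the moment, N m; "grip_width": finger opening in mm.
Only numpy, scipy, OpenCV 4.12 (cv2) and the standard library are available. Lean on these libraries where they do the work, as an engineer would, in place of code of your own. Each camera call takes 0.05 s, during which the arm holds its last target.

## Working session

There is one attempt and no reset: what is moved stays moved. The work goes in short steps, Python scripts to look and compute and a shell command to move; the robot and the scene stay as the last step left them, time stands still between calls to the robot, and variables do not carry over. Pictures are saved under pics/ and viewed, and the job is handed in when it is done.

```bash
mkdir -p pics
cat > h.py <<'E'
import numpy as np, cv2
from plant import get_obs, capture, calibration
def snap(n,f):
    c=calibration(n); im,d=capture(n)
    cv2.imwrite(f'pics/{f}.png',im[:,:,::-1]); np.savez(f'pics/{f}.npz',im=im,d=d,**{k:np.array(v) for k,v in c.items()})
    return im,d,c
def load(f):
    z=np.load(f'pics/{f}.npz'); return z['im'],z['d'],{k:z[k] for k in ('fovy','cx','cy','k1','R','t')}
def rays(c,uv):
    uv=np.atleast_2d(np.asarray(uv,float)); f=210/np.tan(np.radians(c['fovy'])/2)
    K=np.array([[f,0,c['cx']],[0,f,c['cy']],[0,0,1.]])
    p=cv2.undistortPoints(uv[:,None,:],K,np.array([float(c['k1']),0,0,0,0]))[:,0]
    return np.c_[p,np.ones(len(p))]
def onplane(c,uv,z):
    r=rays(c,uv); R=np.array(c['R']);t=np.array(c['t']); o=-R.T@t; w=r@R
    return o+w*((z-o[2])/w[:,2])[:,None]
def bydepth(c,uv,d):
    r=rays(c,uv)*np.asarray(d).reshape(-1,1); return (r-np.array(c['t']))@np.array(c['R'])
def proj(c,X):
    X=np.atleast_2d(X); p=X@np.array(c['R']).T+np.array(c['t']); s=p[:,:2]/p[:,2:]
    f=210/np.tan(np.radians(c['fovy'])/2); r2=(s**2).sum(1,keepdims=True)
    return s*(1+c['k1']*r2)*f+np.array([c['cx'],c['cy']])
E
python3 - <<'E'
from h import *
print(get_obs())
for n in('top','scene'):
    im,d,c=snap(n,n+'0'); print(c, -np.array(c['R']).T@np.array(c['t']))
E
```

```text
{'time': 0.0, 'joint_positions': array([ 1.17300633e+00,  3.42708309e-01,  1.52498877e+00,  1.98760957e-05,
        1.27537807e+00, -1.46009686e-01]), 'dq': array([ 8.82237184e-05, -8.05550755e-05,  8.60642533e-04, -2.21110149e-03,
       -1.41867376e-04,  1.18185584e-03]), 'tau': array([-7.94075095e-05, -4.31246352e+01, -2.44219726e+01,  7.17528211e-02,
        5.58433961e-02, -8.03952071e-05]), 'tool_pos': array([130.63318418, 508.12612272, 251.06226343]), 'tcp_rot': array([-3.14012869e+00, -2.34495116e-04,  2.88980637e+00]), 'contact_force': array([-0.38404875, -0.97029398,  0.61473838]), 'moment': array([ 0.03643845,  0.04693273, -0.00012152]), 'grip_width': 91.87350199774346}
{'fovy': 42.06947437965771, 'cx': 279.43786288029247, 'cy': 214.01069296381297, 'k1': -0.20578015189557194, 'R': array([[ 0.02644773, -0.99946814, -0.01907768],
       [-0.99508541, -0.02450045, -0.0959414 ],
       [ 0.09542296,  0.02152135, -0.99520414]]), 't': array([ -53.83467504,  525.836888  , 1086.84387501])} [ 420.9665586   -64.31315529 1131.0540165 ]
{'fovy': 54.40873052144937, 'cx': 272.70595418476563, 'cy': 206.49207414114014, 'k1': -0.10573635696172641, 'R': array([[-0.78558331,  0.61874252,  0.00406833],
       [ 0.42783996,  0.54793129, -0.71883536],
       [-0.44700316, -0.56296447, -0.69516846]]), 't': array([ 457.69828462, -172.46567098, 1065.36055075])} [909.56737769 411.0620809  614.76855938]
```

View pics/top0.png

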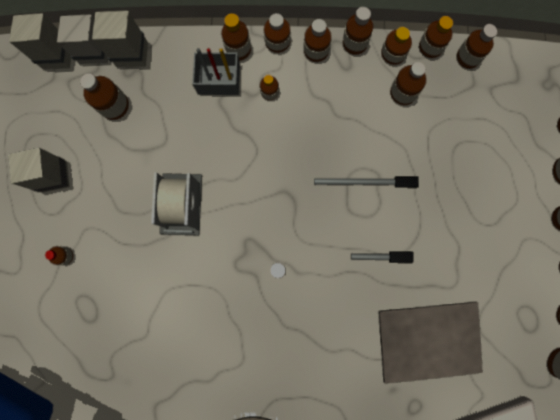

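View pics/scene0.png

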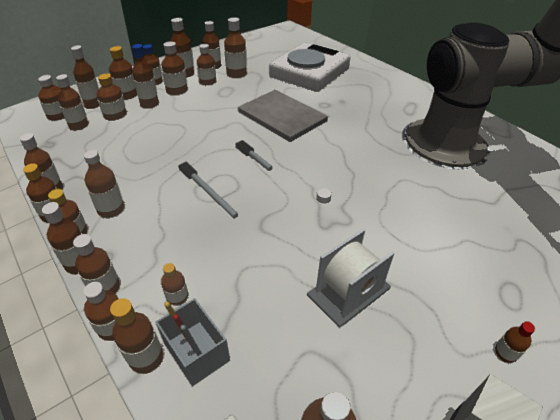

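```bash
cat > m.py <<'E'
from h import *
im,d,c=load('top0')
hsv=cv2.cvtColor(im,cv2.COLOR_RGB2HSV); g=im.max(2)
roi=im[150:285,290:440]; print(np.percentile(roi.max(2),[0.5,2,5,50]))
for name,(a,b) in {'long':(165,198),'short':(240,272)}.items():
    r=g[a:b,300:430]; 
    bk=(r<38).astype(np.uint8); tb=((r<115)).astype(np.uint8)
    for nm,m in(('black',bk),('all',tb)):
        n,l,s,ce=cv2.connectedComponentsWithStats(m); i=1+np.argmax(s[1:,4])
        ys,xs=np.where(l==i); (cx,cy),(w,h),an=cv2.minAreaRect(np.c_[xs,ys].astype(np.float32))
        bp=cv2.boxPoints(((cx,cy),(w,h),an))+[300,a]
        print(name,nm,s[i],cx+300,cy+a,w,h,an); print(onplane(c,bp,7).round(1)[:,:2].tolist(), onplane(c,[[cx+300,cy+a]],14 if nm=='black' else 7).round(1))
big=cv2.resize(im[140:290,130:440],None,fx=2.5,fy=2.5,interpolation=cv2.INTER_CUBIC)
cv2.imwrite('pics/crop0.png',np.clip(big[:,:,::-1]*1.6,0,255).astype(np.uint8))
im,d,c=load('scene0')
big=cv2.resize(im[210:340,290:410],None,fx=4.5,fy=4.5,interpolation=cv2.INTER_CUBIC)
cv2.imwrite('pics/crop1.png',big[:,:,::-1])
E
python3 m.py
```

```text
[ 15.  24.  88. 134.]
long black [ 95  12  23  11 230] 406.0 182.0 10.0 22.0 90.0
[[612.6, -280.0], [614.0, -327.1], [592.7, -327.0], [591.4, -280.1]] [[ 601.5 -302.    14. ]]
long all [ 13  10 106  23 989] 365.7100830078125 186.4330291748047 19.990825653076172 105.16384887695312 88.26429748535156
[[605.7, -107.6], [618.7, -329.2], [576.3, -330.3], [563.8, -109.7]] [[ 590.9 -218.3    7. ]]
short black [ 89  12  24  11 239] 400.5 257.0 10.0 23.0 90.0
[[455.5, -268.4], [456.4, -316.8], [435.7, -317.1], [434.9, -268.7]] [[ 445.5 -291.3   14. ]]
short all [ 50  10  64  14 623] 381.5 256.5 13.0 63.0 90.0
[[457.9, -187.3], [460.6, -318.9], [433.7, -319.2], [431.2, -187.7]] [[ 445.9 -252.9    7. ]]
```

Run:
```python
from h import *
# point cloud of dispenser from both views, by height bands
for f in('top0','scene0'):
    im,d,c=load(f)
    v,u=np.mgrid[0:420,0:560]; uv=np.c_[u.ravel(),v.ravel()]; dd=d.ravel(); ok=dd>0
    P=bydepth(c,uv[ok],dd[ok])
    m0=onplane(c,[[177,203]],60)[0] if f=='top0' else m0
    s=P[(np.hypot(P[:,0]-m0[0],P[:,1]-m0[1])<130)]
    print(f,m0.round(0))
    for a,b in((-10,4),(4,20),(95,101),(101,104),(104,108),(108,125)):
        q=s[(s[:,2]>a)&(s[:,2]<b)]; 
        if len(q): print(a,b,len(q),q.min(0).round(0),q.max(0).round(0),q.mean(0).round(1))
```

```text
top0 [541. 164.  60.]
-10 4 8767 [411.  34. -10.] [671. 293.   4.] [537.  157.4  -1.5]
4 20 720 [419.  34.   4.] [665. 289.  20.] [534.8 157.9   7.7]
95 101 550 [496. 132.  95.] [594. 204. 101.] [544.6 169.3  98.4]
101 104 365 [496. 133. 101.] [595. 205. 104.] [545.1 168.9 102.4]
104 108 131 [496. 133. 104.] [595. 204. 108.] [546.4 166.8 105.1]
108 125 7 [504. 137. 108.] [546. 203. 109.] [518.5 190.9 108.5]
scene0 [541. 164.  60.]
-10 4 9052 [412.  34.  -4.] [670. 294.   4.] [5.620e+02 1.828e+02 1.000e-01]
4 20 1285 [480. 127.   4.] [609. 230.  20.] [573.8 180.9   9. ]
95 101 513 [493. 136.  95.] [594. 205. 101.] [550.7 170.6  98.2]
101 104 531 [495. 134. 101.] [593. 205. 104.] [544.7 169.9 102.6]
104 108 374 [493. 134. 104.] [594. 204. 108.] [546.2 171.1 105.2]
```

View pics/crop0.png

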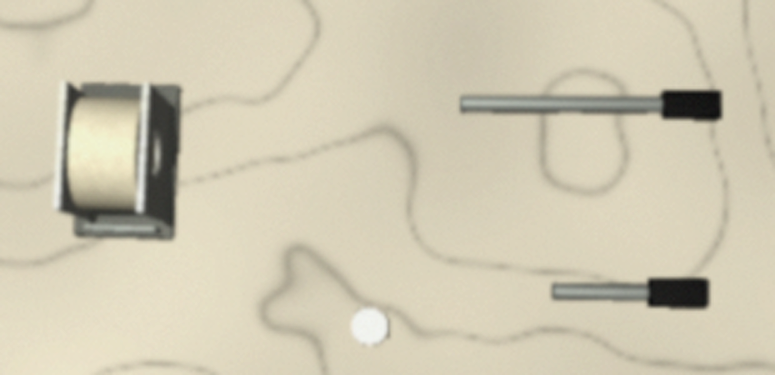

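View pics/crop1.png

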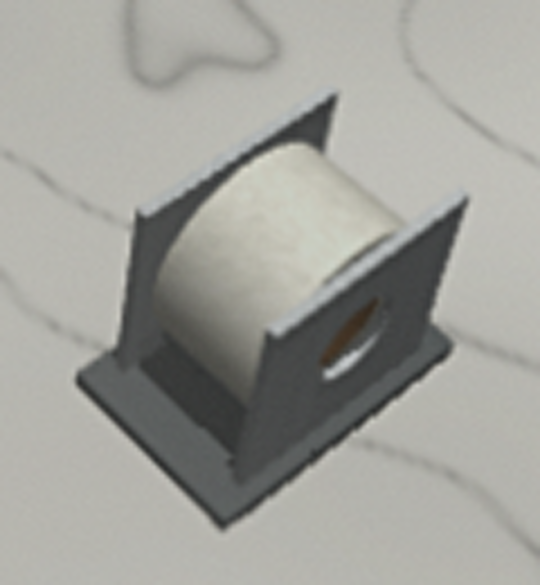

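Run:
```python
from h import *
allq=[]
for f in('top0','scene0'):
    im,d,c=load(f)
    v,u=np.mgrid[0:420,0:560]; uv=np.c_[u.ravel(),v.ravel()]; dd=d.ravel(); ok=dd>0
    P=bydepth(c,uv[ok],dd[ok])
    s=P[(abs(P[:,0]-544)<70)&(abs(P[:,1]-169)<60)]
    q=s[(s[:,2]>99)&(s[:,2]<110)]
    for nm,w in(('R',q[q[:,1]<160]),('L',q[q[:,1]>180])):
        # plate line y = a + b x
        b,a=np.polyfit(w[:,0]-545,w[:,1],1); 
        b2,a2=np.polyfit(w[abs(w[:,1]-a-b*(w[:,0]-545))<3.5][:,0]-545,w[abs(w[:,1]-a-b*(w[:,0]-545))<3.5][:,1],1)
        print(f,nm,len(w),'slope',round(b,4),round(b2,4),'y at 545',round(a,1),round(a2,1),'x',np.percentile(w[:,0],[0,1,99,100]).round(1))
    # spindle long depth points
    s=P[(P[:,0]>570)&(P[:,0]<640)&(P[:,1]<-90)&(P[:,1]>-345)&(P[:,2]>4.5 )&(P[:,2]<25)]
    med=np.median(s[:,0]); s=s[abs(s[:,0]-med)<25]
    k=np.polyfit(s[:,1],s[:,0],1); print(f,'spindle',len(s),'y',s[:,1].min(),s[:,1].max(),'x at -310,-120',np.polyval(k,[-310,-120]),'z',np.percentile(s[:,2],[5,50,95]))
```

```text
top0 R 288 slope -0.0566 -0.0764 y at 545 144.2 144.4 x [495.9 497.9 593.2 594.6]
top0 L 285 slope -0.0083 -0.1005 y at 545 195.4 194.1 x [496.1 497.6 591.6 595. ]
top0 spindle 784 y -340.55559973958646 -105.81789439702644 x at -310,-120 [603.08875572 598.16919317] z [ 7.7196045  12.07489894 15.58438153]
scene0 R 423 slope -0.0074 -0.0059 y at 545 144.1 145.5 x [493.  495.  593.1 593.7]
scene0 L 444 slope -0.0051 0.0045 y at 545 196.0 195.3 x [493.5 495.4 592.7 593.1]
scene0 spindle 551 y -327.3080099440691 -106.6384440199535 x at -310,-120 [603.05174656 600.06449489] z [ 6.95730446 13.31358845 15.72341307]
```

Run:
```python
from h import *
def fit(X,nm):
    X=X[:,:2]; m=X.mean(0)
    b,a=np.polyfit(X[:,0]-545,X[:,1],1)
    for _ in range(4):
        r=X[:,1]-a-b*(X[:,0]-545); k=abs(r)<3.2; b,a=np.polyfit(X[k,0]-545,X[k,1],1)
    print(nm,k.sum(),'slope',b.round(4),'y@545',a.round(2),'x',X[k,0].min().round(1),X[k,0].max().round(1),'std',r[k].std().round(2))
for f in('top0','scene0'):
    im,d,c=load(f)
    sat=im.max(2).astype(int)-im.min(2); 
    v,u=np.mgrid[0:420,0:560]
    X=onplane(c,np.c_[u.ravel(),v.ravel()],105).reshape(420,560,3)
    br=(im.min(2)>(70 if f=='top0' else 120))&(sat<30)
    for nm,y0 in(('R',136.5),('L',202.5)):
        m=br&(abs(X[...,1]-y0)<7)&(X[...,0]>490)&(X[...,0]<600)
        fit(X[m],f+nm)
    s=im[(abs(X[...,1]-136.5)<2)&(abs(X[...,0]-545)<40)]; print(s.mean(0))
im,d,c=load('scene0')
ys,xs=np.where((im.max(2)<60)); 
m=((im.max(2)<60)).astype(np.uint8)[150:230,170:290]
n,l,s,ce=cv2.connectedComponentsWithStats(m)
for i in range(1,n):
    if s[i,4]>30: print(ce[i]+[170,150],s[i],onplane(c,[ce[i]+[170,150]],11).round(1))
print(onplane(c,[[234,212]],7))
im,d,c=load('top0'); g=im.max(2)[170:195,310:425].astype(int)
# tube centreline: darker cols
for u in range(318,420,12):
    col=im[172:193,u].max(1).astype(float); bg=np.median(np.r_[col[:4],col[-4:]]); w=np.clip(bg-col-15,0,None)
    v0=(w*np.arange(172,193)).sum()/w.sum(); print(u,round(v0,1),onplane(c,[[u,v0]],8)[0].round(1))
row=im[180:184,308:325].max(2).mean(0); print(row.round(0)); row=im[180:184,410:425].max(2).mean(0); print(row.round(0))
```

```text
top0R 181 slope 0.0033 y@545 137.56 x 493.9 600.0 std 1.83
top0L 183 slope -0.0081 y@545 203.27 x 490.2 599.0 std 1.83
[131.15116279 131.62790698 126.30232558]
scene0R 192 slope -0.0102 y@545 134.47 x 490.9 599.3 std 1.85
scene0L 212 slope -0.0268 y@545 200.58 x 490.1 599.9 std 1.81
[174.40659341 177.97802198 177.28571429]
[245.20588235 151.64705882] [70  0 10  6 34] [[ 454.2 -273.1   11. ]]
[186.79020979 169.58041958] [  9  13  18  16 143] [[ 603.5 -300.8   11. ]]
[[ 593.53069944 -118.27933223    7.        ]]
318 181.9 [ 597.7 -118.4    8. ]
330 182.2 [ 597.7 -143.4    8. ]
342 182.1 [ 598.6 -168.4    8. ]
354 181.5 [ 600.5 -193.5    8. ]
366 181.8 [ 600.4 -218.7    8. ]
378 182.0 [ 600.8 -243.9    8. ]
390 181.4 [ 602.7 -269.3    8. ]
402 181.4 [ 603.6 -294.7    8. ]
414 181.8 [ 603.5 -320.4    8. ]
[128. 128. 128. 129. 127. 116.  90.  93.  97.  98.  98.  99.  98.  97.
  98.  98.  98.]
[ 14.  14.  14.  13.  14.  14.  15.  24.  67. 117. 131. 131. 132. 132.
 131.]
```

Run:
```python
from h import *
def go(c,off,s,pts,z,nm):
    P=onplane(c,np.array(pts,float)/s+off-0.4,z)[:,:2]; print(nm,P.round(1).tolist(), [ (np.degrees(np.arctan2(*(P[i+1]-P[i])[::-1])).round(1),np.linalg.norm(P[i+1]-P[i]).round(1)) for i in range(len(P)-1)])
_,_,c=load('scene0'); o=np.array([290,210])
go(c,o,4.5,[(272,333),(468,196)],105,'Ltop'); go(c,o,4.5,[(140,212),(337,94)],105,'Rtop'); go(c,o,4.5,[(78,378),(225,515),(452,343)],8,'base')
_,_,c=load('top0'); o=np.array([130,140])
go(c,o,2.5,[(139,210),(147,84)],105,'Rtop'); go(c,o,2.5,[(58,210),(66,84)],105,'Ltop'); go(c,o,2.5,[(172,238),(181,87)],4,'base R edge')
```

```text
Ltop [[593.4, 202.1], [494.5, 204.7]] [(np.float64(178.5), np.float64(98.9))]
Rtop [[592.7, 136.1], [494.9, 140.7]] [(np.float64(177.3), np.float64(97.9))]
base [[608.3, 129.9], [605.7, 209.1], [480.0, 211.3]] [(np.float64(91.9), np.float64(79.2)), (np.float64(179.0), np.float64(125.7))]
Rtop [[496.6, 136.7], [593.8, 134.9]] [(np.float64(-1.1), np.float64(97.2))]
Ltop [[494.9, 199.9], [592.7, 198.6]] [(np.float64(-0.8), np.float64(97.8))]
base R edge [[481.4, 127.6], [608.8, 125.3]] [(np.float64(-1.1), np.float64(127.4))]
```

```bash
cat > plan.py <<'E'
import sys,numpy as np
from h import get_obs
def plan(tx,ty,tz,yaw,n,last=None):
    o=get_obs(); p=o['tool_pos']; y=np.degrees(o['tcp_rot'][2])
    d=(np.array([tx,ty,tz])-p)/n; dy=((yaw-y+180)%360-180)/n
    print('t',round(o['time'],2),'p',p.round(1),'rot',np.degrees(o['tcp_rot']).round(2),'w',round(o['grip_width'],1),'F',o['contact_force'].round(1),'M',o['moment'].round(2))
    for i in range(n):
        a=np.radians(y+dy*i); print([round(d[0]*np.cos(a)+d[1]*np.sin(a),1),round(d[0]*np.sin(a)-d[1]*np.cos(a),1),round(-d[2],1),round(-dy,2)])
if __name__=='__main__':
    a=[float(x) for x in sys.argv[1:]]; plan(*a[:4],int(a[4]))
E
python3 plan.py 500 250 250 91.7 10
```

```text
t 0.1 p [130.7 508.2 251.1] rot [-1.7993e+02 -1.0000e-02  1.6557e+02] w 91.9 F [ 0.6  0.3 -0.3] M [-0.   -0.03 -0.02]
[np.float64(-42.2), np.float64(-15.8), np.float64(0.1), np.float64(7.39)]
[np.float64(-43.9), np.float64(-10.2), np.float64(0.1), np.float64(7.39)]
[np.float64(-44.8), np.float64(-4.5), np.float64(0.1), np.float64(7.39)]
[np.float64(-45.0), np.float64(1.3), np.float64(0.1), np.float64(7.39)]
[np.float64(-44.5), np.float64(7.1), np.float64(0.1), np.float64(7.39)]
[np.float64(-43.2), np.float64(12.7), np.float64(0.1), np.float64(7.39)]
[np.float64(-41.2), np.float64(18.2), np.float64(0.1), np.float64(7.39)]
[np.float64(-38.5), np.float64(23.3), np.float64(0.1), np.float64(7.39)]
[np.float64(-35.2), np.float64(28.1), np.float64(0.1), np.float64(7.39)]
[np.float64(-31.3), np.float64(32.4), np.float64(0.1), np.float64(7.39)]
```

```bash
python3 -m jog '[0,-42,-16,0,7.4, 0,-44,-10,0,7.4, 0,-45,-4,0,7.4, 0,-45,1,0,7.4, 0,-44,7,0,7.4]'; python3 plan.py 500 250 250 91.7 5
```

```text
time: 0.6
tool_pos: [314.9, 376.9, 248.9]
tcp_rot: [-3.137, -0.0, 2.232]
contact_force: [0.7, 0.6, 0.0]
grip_width: 91.5
t 0.6 p [314.9 376.9 248.9] rot [-1.7973e+02 -1.0000e-02  1.2789e+02] w 91.5 F [0.7 0.6 0. ] M [-0.05 -0.01  0.02]
[np.float64(-42.8), np.float64(13.6), np.float64(-0.2), np.float64(7.24)]
[np.float64(-40.7), np.float64(18.9), np.float64(-0.2), np.float64(7.24)]
[np.float64(-38.0), np.float64(23.9), np.float64(-0.2), np.float64(7.24)]
[np.float64(-34.7), np.float64(28.5), np.float64(-0.2), np.float64(7.24)]
[np.float64(-30.8), np.float64(32.6), np.float64(-0.2), np.float64(7.24)]
```

```bash
python3 -m jog '[0,-43,14,0,7.3, 0,-41,19,0,7.3, 0,-38,24,0,7.3, 0,-35,28,0,7.3, 0,-31,32,0,7.3]'; python3 plan.py 602 -285 200 91.7 12
```

```text
time: 1.1
tool_pos: [504.0, 239.6, 247.1]
tcp_rot: [-3.135, 0.004, 1.567]
contact_force: [0.6, 0.5, 0.5]
grip_width: 91.5
t 1.1 p [504.  239.6 247.1] rot [-179.62    0.2    89.81] w 91.5 F [0.6 0.5 0.5] M [-0.05 -0.01 -0.01]
[np.float64(-43.7), np.float64(8.3), np.float64(3.9), np.float64(-0.16)]
[np.float64(-43.7), np.float64(8.2), np.float64(3.9), np.float64(-0.16)]
[np.float64(-43.7), np.float64(8.1), np.float64(3.9), np.float64(-0.16)]
[np.float64(-43.8), np.float64(8.0), np.float64(3.9), np.float64(-0.16)]
[np.float64(-43.8), np.float64(7.8), np.float64(3.9), np.float64(-0.16)]
[np.float64(-43.8), np.float64(7.7), np.float64(3.9), np.float64(-0.16)]
[np.float64(-43.8), np.float64(7.6), np.float64(3.9), np.float64(-0.16)]
[np.float64(-43.8), np.float64(7.5), np.float64(3.9), np.float64(-0.16)]
[np.float64(-43.9), np.float64(7.3), np.float64(3.9), np.float64(-0.16)]
[np.float64(-43.9), np.float64(7.2), np.float64(3.9), np.float64(-0.16)]
[np.float64(-43.9), np.float64(7.1), np.float64(3.9), np.float64(-0.16)]
[np.float64(-43.9), np.float64(7.0), np.float64(3.9), np.float64(-0.16)]
```

```bash
python3 -m jog '[0,-44,8,0,0, 0,-44,8,0,0, 0,-44,8,0,0, 0,-44,8,0,0, 0,-44,8,0,0]' && python3 -m jog '[0,-44,8,5,0, 0,-44,8,8,0, 0,-44,8,8,-0.5, 0,-44,8,8,-0.5, 0,-44,8,8,-0.5]'; python3 plan.py 602 -285 170 91.7 3
```

```text
time: 1.6
tool_pos: [545.9, 11.2, 244.0]
tcp_rot: [-3.131, 0.003, 1.564]
contact_force: [1.4, 0.2, 0.6]
grip_width: 91.9
time: 2.1
tool_pos: [584.9, -218.4, 205.5]
tcp_rot: [-3.131, 0.002, 1.59]
contact_force: [1.1, 0.5, -0.3]
grip_width: 91.9
t 2.1 p [ 584.9 -218.4  205.5] rot [-1.7939e+02  1.1000e-01  9.1110e+01] w 91.9 F [ 1.1  0.5 -0.3] M [-0.06  0.06 -0.  ]
[np.float64(-22.3), np.float64(5.3), np.float64(11.8), np.float64(-0.2)]
[np.float64(-22.3), np.float64(5.2), np.float64(11.8), np.float64(-0.2)]
[np.float64(-22.3), np.float64(5.1), np.float64(11.8), np.float64(-0.2)]
```

```bash
python3 -m jog '[0,-23,5,12,-0.2, 0,-22,5,12,-0.2, 0,-22,5,12,-0.2, 0,0,0,0,0]'
python3 - <<'E'
from h import *
print(get_obs()['tool_pos'],get_obs()['tcp_rot'])
im,d,c=snap('wrist','w1'); print(c)
snap('top','top1')
E
```

```text
time: 2.5
tool_pos: [599.3, -294.7, 163.5]
tcp_rot: [-3.126, 0.0, 1.594]
contact_force: [-0.2, 0.6, -0.1]
grip_width: 92.2
[ 599.30723961 -294.69929087  163.51708054] [-3.12597418e+00  2.35412547e-04  1.59363028e+00]
{'fovy': 65.76479396535328, 'cx': 280.3674881181726, 'cy': 211.4780186605417, 'k1': 0.024165642515929932, 'R': array([[ 0.99963805,  0.02191786, -0.01560057],
       [ 0.02509717, -0.96861087,  0.24731177],
       [-0.00969033, -0.24761379, -0.96881036]]), 't': array([-589.33316818, -309.40847379,  237.67537765])}
```

View pics/w1.png

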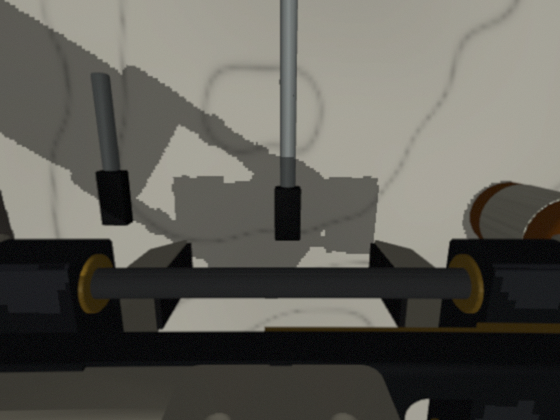

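Run:
```python
from h import *
im,d,c=load('w1')
for uv in [(480,205),(475,220),(470,235)]: print(bydepth(c,[uv],[d[uv[1],uv[0]]]).round(0))
g=im.max(2)
m=(g[150:245,265:315]<45).astype(np.uint8); n,l,s,ce=cv2.connectedComponentsWithStats(m)
for i in range(1,n):
    if s[i,4]>200:
        ys,xs=np.where(l==i); r=cv2.minAreaRect(np.c_[xs,ys].astype(np.float32)); b=cv2.boxPoints(r)+[265,150]; print(r,s[i]); print(onplane(c,b,14)[:,:2].round(1).tolist(), onplane(c,b,14).mean(0).round(1))
for v in (20,60,100,140,175):
    row=g[v,270:310].astype(int); print(v,row.tolist()[::2])
```

```text
[[ 771. -290.   16.]]
[[ 770. -304.   14.]]
[[ 775. -322.    1.]]
((22.5, 63.0), (54.0, 25.0), 90.0) [  10   36   26   55 1378]
[[591.1, -277.3], [613.2, -276.8], [615.0, -327.0], [592.0, -327.7]] [ 602.8 -302.2   14. ]
20 [157, 158, 157, 157, 157, 88, 90, 111, 123, 132, 123, 113, 101, 86, 149, 156, 156, 156, 157, 157]
60 [156, 156, 156, 155, 155, 89, 93, 112, 126, 134, 123, 111, 95, 99, 160, 160, 161, 159, 162, 160]
100 [166, 165, 164, 165, 165, 92, 94, 110, 124, 131, 117, 105, 88, 112, 166, 165, 166, 163, 164, 165]
140 [158, 159, 157, 158, 157, 89, 94, 110, 125, 130, 115, 100, 80, 134, 161, 162, 163, 160, 158, 153]
175 [92, 92, 94, 92, 94, 65, 60, 64, 70, 67, 62, 58, 53, 89, 92, 92, 94, 92, 94, 92]
```

View pics/top1.png

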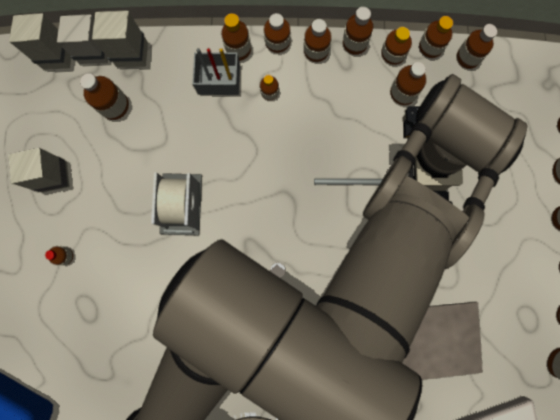

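```bash
python3 -m jog '[0,3,3,30,-0.3, 0,3,0,30,0, 0,0,0,30,0, 0,0,0,15,0, 0,0,0,0,0]'; python3 plan.py 602.4 -289 28 91.6 2
```

```text
time: 3.1
tool_pos: [604.0, -280.8, 62.9]
tcp_rot: [-3.134, 0.003, 1.606]
contact_force: [0.7, 0.3, 0.9]
grip_width: 91.9
t 3.1 p [ 604.  -280.8   62.9] rot [-1.7959e+02  1.6000e-01  9.2010e+01] w 91.9 F [0.7 0.3 0.9] M [-0.06  0.03  0.03]
[np.float64(-4.1), np.float64(-0.9), np.float64(17.4), np.float64(0.21)]
[np.float64(-4.1), np.float64(-0.9), np.float64(17.4), np.float64(0.21)]
```

```bash
python3 -m jog '[0,-5,-1,15,0.3, 0,-3,-1,12,0, 0,0,0,3,0, 0,0,0,0,0]'; python3 plan.py 602.4 -289 28 91.6 1
```

```text
time: 3.5
tool_pos: [603.7, -288.7, 34.4]
tcp_rot: [-3.139, 0.005, 1.602]
contact_force: [0.7, 1.1, 0.1]
grip_width: 91.8
t 3.5 p [ 603.7 -288.7   34.4] rot [-179.83    0.31   91.8 ] w 91.8 F [0.7 1.1 0.1] M [-0.07  0.04 -0.07]
[np.float64(-0.2), np.float64(-1.3), np.float64(6.4), np.float64(0.2)]
```

```bash
python3 -m jog '[0,0,-1.3,5,0.2, 0,0,0,1.5,0]';  python3 plan.py 602.4 -289 27.5 91.6 1
```

```text
time: 3.7
tool_pos: [602.8, -289.3, 28.5]
tcp_rot: [-3.14, 0.006, 1.598]
contact_force: [-0.4, -0.6, 0.3]
grip_width: 91.7
t 3.7 p [ 602.8 -289.3   28.5] rot [-179.92    0.37   91.56] w 91.7 F [-0.4 -0.6  0.3] M [-0.06  0.05 -0.02]
[np.float64(0.3), np.float64(-0.4), np.float64(1.0), np.float64(-0.04)]
```

```bash
python3 -m jog '[1,0,0,0.8,0, 1,0,0,0,0, 1,0,0,0,0, 1,0,0,0,0, 1,0,0,0,0]';  python3 -m jog '[1,0,0,0,0, 1,0,0,0,0, 1,0,0,0,0]'; python3 plan.py 602.4 -289 60 91.6 1
```

```text
time: 4.2
tool_pos: [603.2, -289.6, 28.5]
tcp_rot: [3.142, 0.007, 1.598]
contact_force: [-0.6, 0.1, -0.3]
grip_width: 56.3
time: 4.5
tool_pos: [603.3, -289.6, 28.7]
tcp_rot: [3.141, 0.007, 1.598]
contact_force: [-0.8, 0.3, 0.4]
grip_width: 32.4
t 4.5 p [ 603.3 -289.6   28.7] rot [179.98   0.42  91.56] w 32.4 F [-0.8  0.3  0.4] M [-0.12  0.04  0.01]
[np.float64(0.6), np.float64(-0.9), np.float64(-31.3), np.float64(-0.04)]
```

```bash
python3 -m jog '[1,0,0,0,0, 1,0,0,0,0, 1,0,0,0,0]'; python3 -m jog '[1,0,0,-8,0, 1,0,0,-15,0, 1,0,0,-20,0, 1,0,0,-20,0, 1,0,0,0,0]'
python3 - <<'E'
from h import *
snap('scene','s2');snap('wrist','w2')
E
python3 plan.py 541 50 81 88.7 1
```

```text
time: 4.8
tool_pos: [603.3, -289.6, 28.7]
tcp_rot: [3.141, 0.007, 1.598]
contact_force: [-0.1, -0.0, -0.3]
grip_width: 23.7
time: 5.3
tool_pos: [603.4, -289.2, 96.8]
tcp_rot: [3.141, 0.008, 1.598]
contact_force: [-0.2, -0.3, -0.5]
grip_width: 23.5
t 5.4 p [ 602.  -288.4   93.6] rot [-179.79    0.29   91.57] w 23.4 F [ 0.4 -0.  -2. ] M [-0.14  0.1  -0.03]
[np.float64(339.9), np.float64(-51.7), np.float64(12.6), np.float64(2.87)]
```

View pics/s2.png

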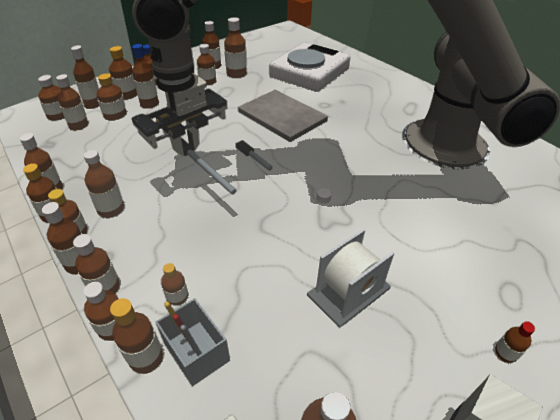

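View pics/w2.png

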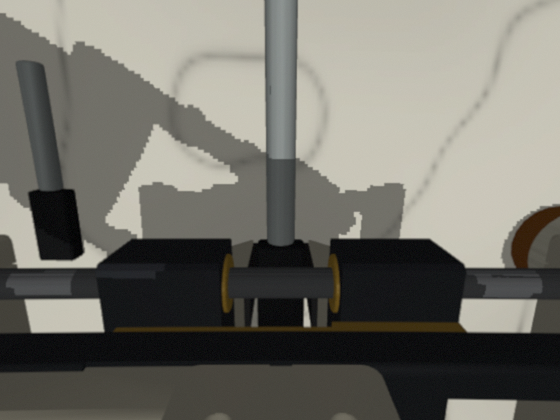

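```bash
python3 -m jog '[1,20,-6,0,0.6, 1,40,-11,0,0.6, 1,40,-11,0,0.6, 1,40,-11,1,0.6, 1,30,-10,0,0.5]' ; python3 -m jog '[1,20,-6,3,0, 1,10,-4,3,0, 1,0,0,0,0]'; python3 plan.py 539 -72 85 88.7 1
```

```text
time: 5.9
tool_pos: [548.1, -117.0, 86.1]
tcp_rot: [-3.132, 0.004, 1.538]
contact_force: [-0.4, 0.1, -1.4]
grip_width: 23.4
time: 6.2
tool_pos: [535.0, -81.1, 77.2]
tcp_rot: [-3.125, 0.002, 1.543]
contact_force: [-0.0, 0.3, -1.9]
grip_width: 23.3
t 6.2 p [535.  -81.1  77.2] rot [-1.7904e+02  9.0000e-02  8.8400e+01] w 23.3 F [-0.   0.3 -1.9] M [-0.15  0.11 -0.04]
[np.float64(9.2), np.float64(3.7), np.float64(-7.8), np.float64(-0.3)]
```

```bash
python3 -m jog '[1,0,4,-6,-0.2, 1,0,0,0,0]'
python3 - <<'E'
from h import *
print(get_obs()['tool_pos'],np.degrees(get_obs()['tcp_rot']))
for n in('scene','top','wrist'): snap(n,n[0]+'3')
im,d,c=load('w3'); ch=bydepth(c,[[280,v] for v in range(5,240,25)],[d[v,280] for v in range(5,240,25)]); print(ch.round(1))
im,d,c=load('s3')
a=cv2.resize(im[120:340,200:420],None,fx=2.7,fy=2.7,interpolation=cv2.INTER_CUBIC); cv2.imwrite('pics/s3c.png',a[:,:,::-1])
im,d,c=load('t3')
a=cv2.resize(im[140:290,130:440],None,fx=2.5,fy=2.5,interpolation=cv2.INTER_CUBIC); cv2.imwrite('pics/t3c.png',np.clip(a[:,:,::-1]*1.6,0,255).astype(np.uint8))
E
```

```text
time: 6.4
tool_pos: [540.1, -82.7, 83.2]
tcp_rot: [-3.125, 0.002, 1.546]
contact_force: [-0.2, 0.2, -0.7]
grip_width: 23.3
[540.05250161 -82.65954535  83.16357841] [-1.79044332e+02  1.09340043e-01  8.85804129e+01]
[[541.   31.7  68.7]
 [540.7  22.8  68.7]
 [540.5  13.5  68.8]
 [540.2   4.   67.9]
 [540.   -6.1  67.8]
 [539.7 -16.6  68.3]
 [539.4 -27.4  68.8]
 [539.1 -38.7  69. ]
 [538.8 -50.6  68.2]
 [538.5 -62.4  69.7]]
```

View pics/s3c.png

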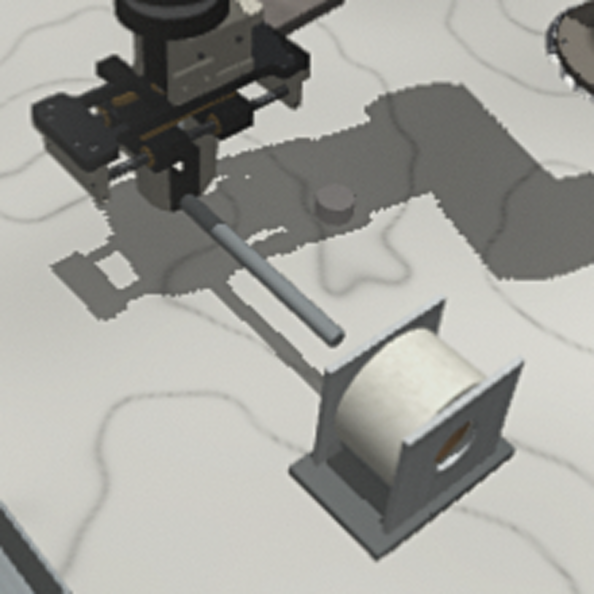

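View pics/t3c.png

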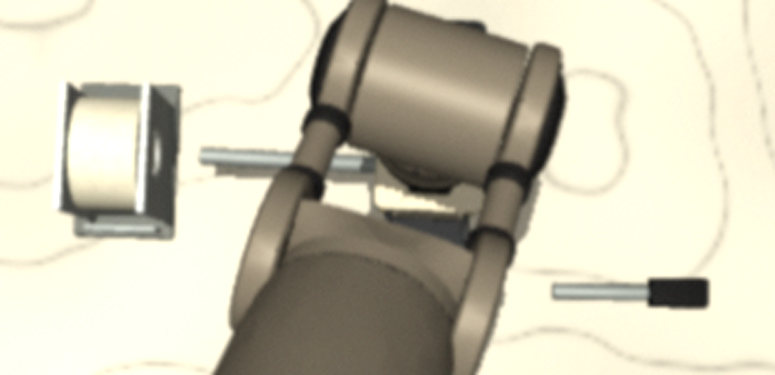

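View pics/w3.png

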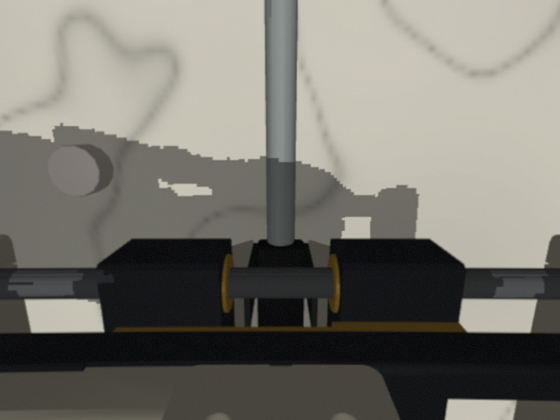

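Run:
```python
from h import *
_,_,c=load('t3'); print('top',onplane(c,[[210.0,202.2]],61.5)); c1=c
print('Rplate mid top', onplane(c,[(np.array([139,210])+np.array([147,84]))/2/2.5+[130,140]],105), 'hole r', onplane(c,[np.array([156,152])/2.5+[130,140]],60))
_,_,c=load('s3'); print('scene',onplane(c,[[325.2,244.8]],61.5))
# left hole ellipse in scene0: brown+white blob
print('Lhole', onplane(c,[np.array([353,340])/4.5+[290,210]],60), proj(c,[[545.3,204,60]]), (np.array([353,340])/4.5+[290,210]))
```

```text
top [[543.6581886   97.17701896  61.5       ]]
Rplate mid top [[544.20009963 134.89227054 105.        ]] hole r [[545.82578286 132.93368191  60.        ]]
scene [[540.83965471  97.68894222  61.5       ]]
Lhole [[544.48006714 205.42977992  60.        ]] [[367.46633956 285.25260908]] [368.44444444 285.55555556]
```

```bash
python3 -m jog '[1,12,2,0,0, 1,15,0,0,0, 1,10,0,0,0, 1,0,0,0,0]'; python3 plan.py 542.5 -8 82 88.7 1
```

```text
time: 6.95
tool_pos: [542.2, -43.1, 82.2]
tcp_rot: [-3.123, 0.001, 1.543]
contact_force: [0.6, -0.2, -0.8]
grip_width: 23.6
t 6.95 p [542.2 -43.1  82.2] rot [-1.7893e+02  6.0000e-02  8.8430e+01] w 23.6 F [ 0.6 -0.2 -0.8] M [-0.16  0.05  0.01]
[np.float64(35.1), np.float64(-0.6), np.float64(0.2), np.float64(-0.27)]
```

```bash
python3 -m jog '[1,12,0,-0.5,-0.2, 1,12,0,-0.5,0, 1,10,0,0,0, 1,0,0,0,0]'
python3 - <<'E'
from h import *
for n in('scene','top'): snap(n,n[0]+'4')
im,d,c=load('s4')
a=cv2.resize(im[190:330,270:410],None,fx=4,fy=4,interpolation=cv2.INTER_CUBIC); cv2.imwrite('pics/s4c.png',a[:,:,::-1])
im,d,c=load('t4')
a=cv2.resize(im[140:290,130:330],None,fx=4,fy=4,interpolation=cv2.INTER_CUBIC); cv2.imwrite('pics/t4c.png',np.clip(a[:,:,::-1]*1.6,0,255).astype(np.uint8))
E
python3 plan.py 544 67 82 88.7 5
```

```text
time: 7.35
tool_pos: [543.0, -5.2, 83.3]
tcp_rot: [-3.123, 0.001, 1.549]
contact_force: [-1.2, -0.5, -1.0]
grip_width: 23.5
t 7.45 p [543.1  -6.3  83.3] rot [-1.7894e+02  8.0000e-02  8.8690e+01] w 23.7 F [-1.  -0.4 -0.6] M [-0.2   0.09  0.02]
[np.float64(14.7), np.float64(-0.1), np.float64(0.3), np.float64(-0.0)]
[np.float64(14.7), np.float64(-0.1), np.float64(0.3), np.float64(-0.0)]
[np.float64(14.7), np.float64(-0.1), np.float64(0.3), np.float64(-0.0)]
[np.float64(14.7), np.float64(-0.1), np.float64(0.3), np.float64(-0.0)]
[np.float64(14.7), np.float64(-0.1), np.float64(0.3), np.float64(-0.0)]
```

View pics/s4c.png

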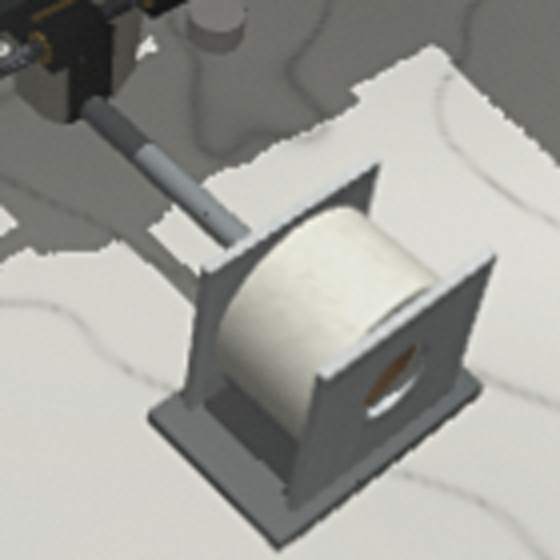

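View pics/t4c.png

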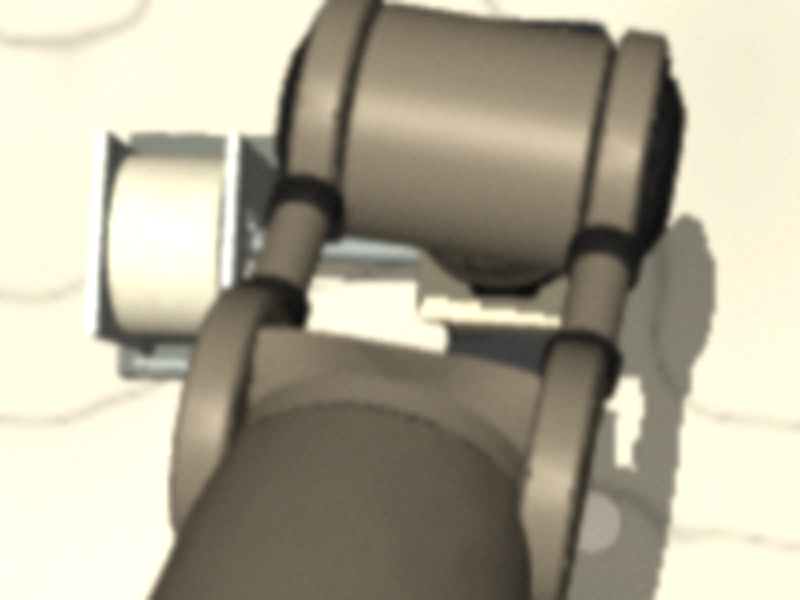

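Tip has passed the right plate with no contact and is inside the core. Continuing.

```bash
python3 -m jog '[1,12,0,0.5,0, 1,14,0,0,0, 1,12,0,0,0, 1,0,0,0,0]'; python3 plan.py 544 67 82 88.7 3
```

```text
time: 7.85
tool_pos: [544.1, 34.1, 82.6]
tcp_rot: [-3.123, 0.001, 1.546]
contact_force: [0.9, -1.2, -1.3]
grip_width: 23.8
t 7.85 p [544.1  34.1  82.6] rot [-1.7895e+02  7.0000e-02  8.8590e+01] w 23.8 F [ 0.9 -1.2 -1.3] M [-0.16  0.03  0.01]
[np.float64(11.0), np.float64(-0.3), np.float64(0.2), np.float64(-0.04)]
[np.float64(11.0), np.float64(-0.3), np.float64(0.2), np.float64(-0.04)]
[np.float64(11.0), np.float64(-0.3), np.float64(0.2), np.float64(-0.04)]
```

```bash
python3 -m jog '[1,11,-0.3,0,0, 1,12,0,0,0, 1,8,0,0,0, 1,0,0,0,0]'
python3 - <<'E'
from h import *
for n in('scene',): snap(n,n[0]+'5')
im,d,c=load('s5')
a=cv2.resize(im[190:330,270:410],None,fx=4,fy=4,interpolation=cv2.INTER_CUBIC); cv2.imwrite('pics/s5c.png',a[:,:,::-1])
E
python3 plan.py 544 67 68 88.7 3
```

```text
time: 8.25
tool_pos: [544.5, 68.3, 82.6]
tcp_rot: [-3.123, 0.001, 1.547]
contact_force: [-0.1, 0.5, -1.4]
grip_width: 23.8
t 8.3 p [544.5  67.9  82.6] rot [-1.7894e+02  8.0000e-02  8.8630e+01] w 24.1 F [-0.1  0.4 -1. ] M [-0.22  0.02 -0.01]
[np.float64(-0.3), np.float64(-0.2), np.float64(4.9), np.float64(-0.02)]
[np.float64(-0.3), np.float64(-0.2), np.float64(4.9), np.float64(-0.02)]
[np.float64(-0.3), np.float64(-0.2), np.float64(4.9), np.float64(-0.02)]
```

View pics/s5c.png

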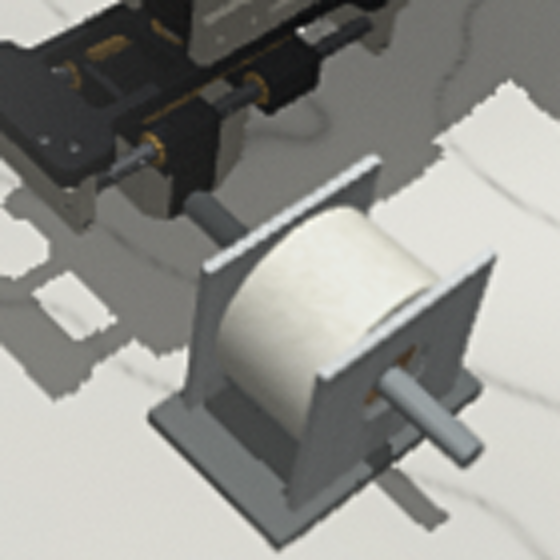

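```bash
python3 - <<'E'
from h import *
_,_,c=load('s5'); print(onplane(c,[np.array([470,453])/4+[270,190]],61),onplane(c,[np.array([393,375])/4+[270,190]],61))
E
python3 -m jog '[1,0,0,5,0, 1,0,0,3,0, 1,0,0,2,0, 1,0,0,0,0]'; python3 plan.py 544 67 68 88.7 3
```

```text
[[546.56630338 248.27744854  61.        ]] [[542.71413197 203.13895756  61.        ]]
time: 8.7
tool_pos: [544.2, 66.9, 71.4]
tcp_rot: [-3.123, 0.002, 1.546]
contact_force: [-0.3, 1.0, -0.9]
grip_width: 23.8
t 8.7 p [544.2  66.9  71.4] rot [-1.7891e+02  1.0000e-01  8.8570e+01] w 23.8 F [-0.3  1.  -0.9] M [-0.12  0.    0.08]
[np.float64(0.0), np.float64(-0.1), np.float64(1.1), np.float64(-0.04)]
[np.float64(0.0), np.float64(-0.1), np.float64(1.1), np.float64(-0.04)]
[np.float64(0.0), np.float64(-0.1), np.float64(1.1), np.float64(-0.04)]
```

```bash
python3 -m jog '[1,0,0,1.2,0, 1,0,0,0.7,0]'; python3 -m jog '[1,0,0,1,0, 1,0,0,0.5,0]'; python3 -c "
from h import *;o=get_obs();print(o['tool_pos'],o['contact_force'],o['moment'])"
```

```text
time: 8.9
tool_pos: [544.2, 66.4, 69.3]
tcp_rot: [-3.122, 0.002, 1.545]
contact_force: [0.1, 0.3, -0.8]
grip_width: 23.7
time: 9.1
tool_pos: [544.3, 66.3, 67.9]
tcp_rot: [-3.123, 0.002, 1.545]
contact_force: [0.4, -0.3, 1.0]
grip_width: 23.1
[544.34580658  66.28258648  67.91556966] [ 0.3879331  -0.32957173  0.97953446] [-0.0956846   0.13311842  0.02984412]
```

```bash
python3 -m jog '[1,0,0,0.7,0, 1,0,0,0,0]'
python3 - <<'E'
from h import *
o=get_obs();print(o['tool_pos'],o['contact_force'],o['moment'])
for n in('scene','wrist'): snap(n,n[0]+'6')
im,d,c=load('s6')
a=cv2.resize(im[190:330,270:410],None,fx=4,fy=4,interpolation=cv2.INTER_CUBIC); cv2.imwrite('pics/s6c.png',a[:,:,::-1])
E
```

```text
time: 9.3
tool_pos: [544.4, 66.3, 67.6]
tcp_rot: [-3.123, 0.002, 1.545]
contact_force: [-1.0, -0.8, 1.9]
grip_width: 23.5
[544.42177521  66.26079034  67.58244377] [-1.02110204 -0.79185706  1.86592488] [0.02021012 0.22420544 0.06276224]
```

View pics/s6c.png

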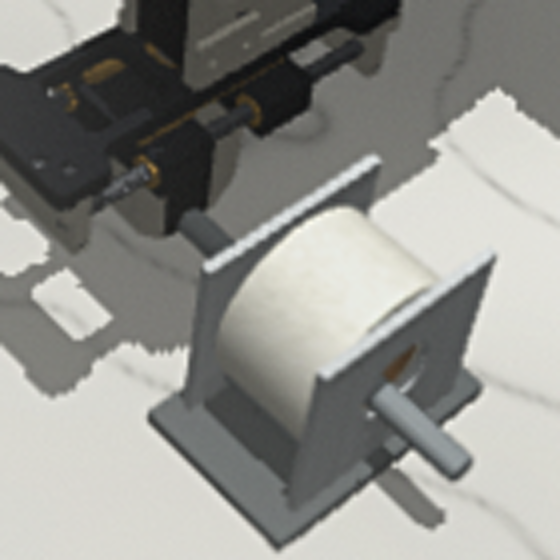

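View pics/w6.png

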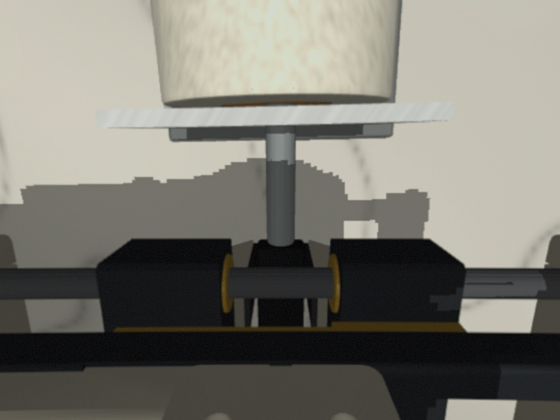

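Run:
```python
from h import *
_,_,c=load('s6'); print(onplane(c,[np.array([459,466])/4+[270,190]],47))
_,_,c=load('w6'); im,d,_=load('w6'); print(bydepth(c,[[281,120],[281,130],[281,145],[281,238]],[d[120,281],d[130,281],d[145,281],d[238,281]]).round(1))
# grip front edge (wrist v~241), right plate edge
print(onplane(c,[[281,242]],54), onplane(c,[[275,127]],105),onplane(c,[[275,107]],105))
```

```text
[[545.61585646 245.40798257  47.        ]]
[[546.4 135.3 105.9]
 [545.5 132.3  55.3]
 [545.3 125.9  54.5]
 [544.1  82.   53.4]]
[[544.06036127  80.13512855  54.        ]] [[544.57667075 133.45924761 105.        ]] [[544.74676827 138.91583633 105.        ]]
```

```bash
python3 -m jog '[1,2.5,0,0,0, 1,0,0,0,0]'; python3 -m jog '[0,0,0,0,0, 0,0,0,0,0, 0,0,0,0,0, 0,0,0,0,0, 0,0,0,0,0]'
python3 - <<'E'
from h import *
o=get_obs();print(o['tool_pos'],o['contact_force'],o['moment'])
for n in('scene','wrist'): snap(n,n[0]+'7')
im,d,c=load('s7')
a=cv2.resize(im[190:330,270:410],None,fx=4,fy=4,interpolation=cv2.INTER_CUBIC); cv2.imwrite('pics/s7c.png',a[:,:,::-1])
E
```

```text
time: 9.6
tool_pos: [544.8, 69.0, 67.9]
tcp_rot: [-3.124, 0.002, 1.545]
contact_force: [-1.0, 0.5, 0.3]
grip_width: 24.0
time: 10.1
tool_pos: [544.8, 69.2, 67.5]
tcp_rot: [-3.124, 0.002, 1.545]
contact_force: [0.9, 0.1, 0.5]
grip_width: 58.9
[544.82954151  69.21098581  67.50748397] [0.94290888 0.08776532 0.47672186] [-0.11556089  0.05587194 -0.0108485 ]
```

View pics/s7c.png

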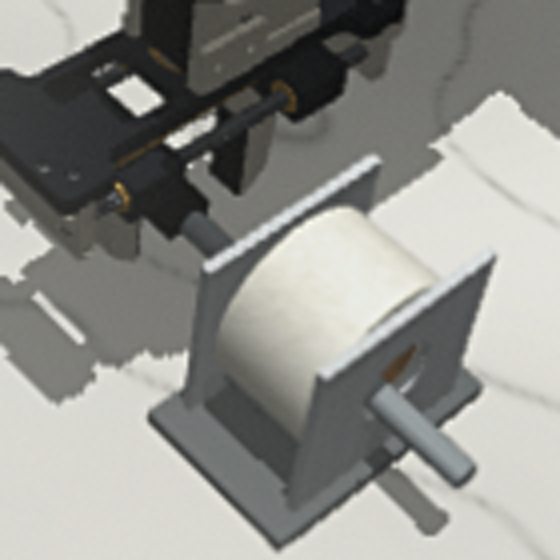

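View pics/w7.png

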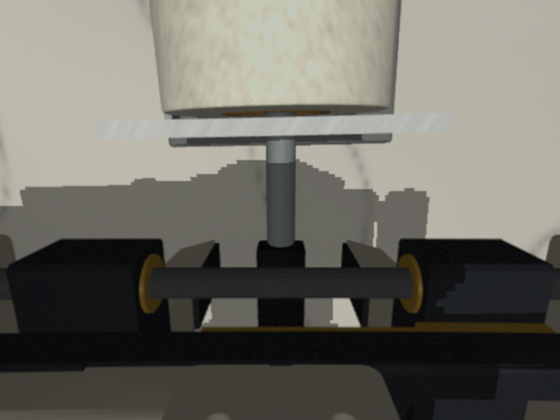

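Released and it stays level. Finish opening, rise, back off, and check.

```bash
python3 -m jog '[0,0,0,0,0, 0,0,0,0,0, 0,0,0,0,0, 0,0,0,0,0]'; python3 -m jog '[0,0,0,-15,0, 0,0,0,-30,0, 0,-5,0,-40,0, 0,-30,0,-30,0, 0,-30,0,0,0]';python3 -m jog '[0,-40,0,-10,0, 0,-40,0,0,0, 0,-40,0,0,0, 0,0,0,0,0]'
python3 - <<'E'
from h import *
o=get_obs();print(o['tool_pos'],o['contact_force'],o['moment'])
for n in('scene','top','wrist'): snap(n,n[0]+'8')
im,d,c=load('s8')
a=cv2.resize(im[160:330,250:420],None,fx=3.5,fy=3.5,interpolation=cv2.INTER_CUBIC); cv2.imwrite('pics/s8c.png',a[:,:,::-1])
E
```

```text
time: 10.6
tool_pos: [544.8, 69.2, 67.5]
tcp_rot: [-3.124, 0.002, 1.545]
contact_force: [0.0, -0.3, 0.7]
grip_width: 91.4
time: 11.1
tool_pos: [544.5, 5.8, 185.5]
tcp_rot: [-3.12, 0.002, 1.55]
contact_force: [0.3, -0.5, -0.5]
grip_width: 92.0
time: 11.5
tool_pos: [542.5, -121.2, 198.5]
tcp_rot: [-3.125, 0.004, 1.55]
contact_force: [0.8, 0.4, -0.1]
grip_width: 92.0
[ 542.45533895 -121.21831363  198.48813303] [ 0.7646497   0.41922678 -0.07344818] [-0.04586111  0.04450094 -0.03807801]
```

View pics/s8c.png

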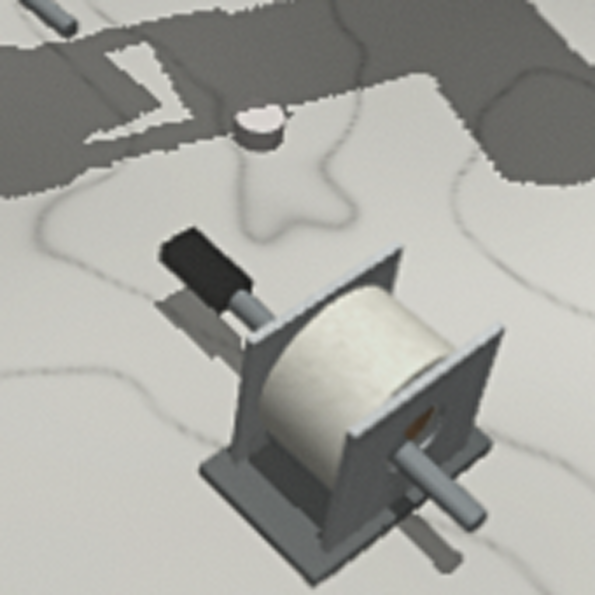

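View pics/w8.png

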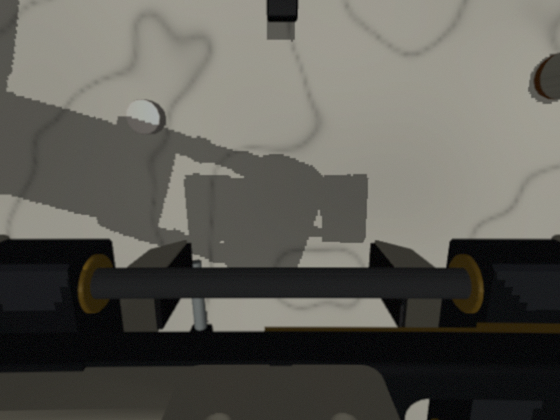

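View pics/t8.png

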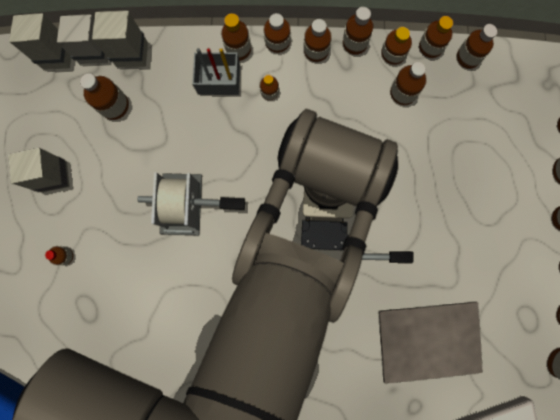

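Run:
```python
from h import *
im,d,c=load('t8')
print(im[196:204,130:150].max(2).mean(0).round(0)); print(im[200:207,236:252].max(2).mean(0).round(0)); print(im[200:207,210:228].max(2).mean(0).round(0))
print(onplane(c,[[138.3,200],[221,203.5],[244.5,203.5]],[47])[:,:2].round(1))
for f,pts in(('t8',[(142,200),(148,200),(205,203),(230,203),(240,203)]),('s8',[(374,295),(380,302),(318,245),(308,238),(300,230)])):
    im,d,c=load(f)
    for p in pts: print(f,p,bydepth(c,[p],[d[p[1],p[0]]])[0].round(1))
_,_,c=load('s8'); print('tip',onplane(c,[np.array([476,520])/3.5+[250,160]],47))
```

```text
[166. 166. 165. 166. 165. 165. 160. 142. 124. 117. 116. 115. 116. 117.
 115. 110. 104. 102. 102. 103.]
[ 27.  27.  27.  27.  27.  28.  27.  26.  38.  78. 100. 118. 148. 160.
 162. 161.]
[97. 97. 97. 97. 97. 97. 97. 98. 91. 63. 36. 26. 26. 25. 25. 25. 26. 26.]
[[546.5 247.6]
 [543.2  77. ]
 [544.3  29.7]]
t8 (142, 200) [546.5 239.4  48.6]
t8 (148, 200) [546.1 225.3  54.1]
t8 (205, 203) [543.1 108.9  50.2]
t8 (230, 203) [543.9  58.2  53.2]
t8 (240, 203) [544.6  38.3  51.2]
s8 (374, 295) [547.2 221.7  53.9]
s8 (380, 302) [548.8 236.5  52.6]
s8 (318, 245) [545.4  84.8  52.4]
s8 (308, 238) [549.2  61.7  53.6]
s8 (300, 230) [547.7  37.6  53.7]
tip [[546.99380166 249.28980067  47.        ]]
```

```bash
python3 -c "
from plant import *
print(get_obs()['time']); print(close_job())"
```

```text
11.65
the job is handed in; nothing more can be done
None
```

I picked up the longer spindle by its black grip and threaded it tip first from the right through the right plate, the roll's core and the left plate. I lowered it onto the hole edges, released it and backed the arm off, then handed the job in at 11.65 s.

- **Position:** the last scene and top pictures show the spindle level, with its axis about 47 mm up. The tip is at y ≈ 248–249 mm and the left plate's outer face at y ≈ 204 mm, so about 44–45 mm sticks out on the left. The two cameras differ by about 2 mm, within their calibration.
- **Grip and roll:** the black grip is outside on the right, at y ≈ 30–77 mm, and the roll is still in place.
- **Forces:** the force readings I took stayed under about 2 N.
- **Balance:** the spindle's balance point is only about 5–7 mm inside the right plate. It still stayed level after release.

No check failed. I saw nothing knocked over, and the gripper is clear of everything.

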